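# Swing the rinsing spout over the nursery pot and open its valve

### The arm

A 6-joint arm with a two-finger parallel gripper is mounted at the origin on the work surface. World frame = base frame: x ahead of the robot, y to its left, z up, the work surface at z = 0. Lengths are in m, angles in degrees, forces in N, time in s.
With the tool pointing down it reaches from about 0.4 to 0.825 m from the base axis. Payload 7 kg.
Tool frame: the origin (TCP) lies midway between the tips of the shut fingers; the grasp point (between the pads) lies 19 mm behind it (r.grip_depth is the distance from the TCP to the grasp point, in m); z points along the fingers, y is the line along which they close (so a half turn about z gives the same grasp; the last joint's range is limited). The gripper opens to 88 mm and grips with 3 to 60 N. Pads are 19 mm wide; open, the fingers measure 130 mm over their backs; the gripper's body (78 mm by 193 mm) begins 47 mm behind the grasp point.
Start: joints at [82.34, 20.546, 0.682, 0, -70.136, -16.507], TCP at [0.276, 0.616, 0.227] pointing down, gripper open.
Joint ranges: [-176.03, 176.03], [-82.01, 121.73], [-58.28, 71.71], [-173.87, 95.51], [-174.79, -0.11], [-173.66, 173.66]. Speed limits (degrees/s): [136.94, 136.94, 172.46, 180, 180, 180].

### API

Orientations are given as [roll, pitch, yaw] about the fixed x, y, z axes, in that order (R = Rz(yaw) Ry(pitch) Rx(roll)).
In Python, from plant import r, capture, close_job, search_frame, outline_of gives the robot as it stands.
- The arm moves only by the shell command python3 -m creep 'ROWS' [FORCE]. ROWS is JSON, a list of rows, each a list of 7 numbers: the finger opening in mm, from 0 to 87.6, then the shift along the world's x, y, z in units of 25 mm (1.0 is 25 mm), then the turn, a rotation vector about the world's x, y, z in degrees. In form: [[hand, x, y, z, ax, ay, az], ...]. A call has 1 to 8 rows; each row shifts and turns the commanded pose from where the row before left it; what a row does not reach is not made up. A row lasts 1/12 s, in which the tool goes at most 41.7 mm and 7.16 degrees, less where a joint would pass 70% of its speed; a pose out of reach is approached as far as the arm can. A call is refused whole if a number of a shift passes 1 or a number of a turn 7.16, either way. A call with a gripper value outside its range is refused whole. The fingers move at their own pace and stop on an object; FORCE is the grip in N (left out, the last holds). Time passes only in rows, so rows that do not move let the fingers close. It gives the time, the measured TCP pose, the force, the opening and the grip force at its end, in the units of the state.
- r.get_state(): the state, without advancing time (a new reading comes with each control period).
- capture(name): name is "scene" or "top"; returns a dict with "frame" (480x640x3 uint8, red, green, blue), "K" (3x3 intrinsics, pixels), "origin" and "rotation" of the camera in the world. Camera axes: x right, y down, z forward; pixel columns grow to the right and rows downward; lengths in m; the calibration is good to about 2 mm. A picture is of the moment at which its call begins. There is no depth.
- close_job(): hands the job in; it is judged then, once.
Trained networks look in a picture, given as the dict that the camera call returned (one of the last four; its "shot" number tells which), for a name from the list of things; names that differ only in an ending like _2 or _b are one class to them, and where a whole thing is asked for, a point or a joint stands for the part that bears it (a point fixed in the world has none). Each returns a list of dicts, best first, with "conf" (0 to 1); they miss things now and then, are a little off and sometimes report something else, mostly with a low value. They report only what shows in the picture. A call takes as long as a camera call.
- search_frame(picture, target): "bbox" ([left, top, right, bottom] in pixels, round what is visible of it).
- outline_of(picture, target): "region" (480x640 bool, what is visible of it) and "bbox" ([left, top, right, bottom] in pixels, round what is visible of it).
The state is a dict: "time_s": time; "joints": joint angles; "qd": joint speeds; "joint_torque": joint torques, N m; "tcp_pos": TCP position; "eef_rot": TCP orientation; "contact_force": force on the tool from outside, world axes, zero at the start; "moment": the same for the moment, N m; "gripper_width": finger opening in m; "gripper_force": force on a finger pad.
Only numpy, scipy, OpenCV 4.12 (cv2) and the standard library are available. Lean on these libraries where they do the work, as an engineer would, in place of code of your own. Each camera call takes 0.05 s, during which the arm holds its last target. There are 200 camera calls.

### The job

Get the empty plastic nursery pot ready to be rinsed when the yard water comes back on: with a fingertip, gently push the tap's swivel spout round until its mouth is over the middle of the pot, and only after that push the valve lever round until it is fully open, in line with its pipe. Do not grip or lift anything, and leave the pot and everything else on the bench where it stands.

Things in the scene. Friction and masses are not known exactly. Their poses are not given: they have to be found in the camera images.
- stand: the rinsing tap, fixed to the bench: upright column 30 mm thick on an 84 mm foot, carrying the swivel spout; a 20 mm copper pipe leaves it level at 70 mm height along its +y for 270 mm, then turns down into the bench. A lever valve sits on the pipe 140 mm from the column. Origin: z = 0 on the column's axis. Its yaw varies (-0.15 to 0.25); at 0 its +x points away from the robot
- spout_pivot (a point): point on the column's vertical axis at the height of the spout tube's centreline, 150 mm; the spout swivels about this axis either way, between stops that lie beyond all three vessels. Its collar (34 mm wide) reaches up to 163 mm. The spout needs about 2 N near its end to turn, and stays where it is left
- spout_mouth (a point): centre of the lower end of the spout's mouth, 160 mm horizontally from the pivot, 117 mm above the bench. The spout is a level straight tube, 18 mm thick, centreline at 150 mm, from the pivot to its down-turned end (mouth piece 23 mm wide). At the start it points to the robot's side, into the gap between the left-hand two of the three vessels
- lever (a joint): valve lever angle, rad: 0 = shut, square to the pipe, pointing along the stand's -x (to the robot's side); it turns clockwise seen from above, and at its stop, 1.571, is fully open: in line with the pipe, pointing along the stand's +y, away from the column. Starts between 0 and 0.3. It needs about 4 N near its tip and stays where it is left
- lever_hinge (a point): point on the lever's vertical turning axis, at the height of the lever's centreline (115 mm above the bench), 140 mm from the column's axis
- lever_tip (a point): outer end of the lever, 102 mm from its turning axis, 115 mm above the bench. Its black sleeve is a level bar 15 mm wide and 16 mm tall (107 to 123 mm above the bench), covering 30 to 102 mm from the axis; below it, the pipe's top is at 80 mm and the valve body's top at 87 mm
- pot: the nursery pot: thin tapered orange plastic, wider rim band, empty, 103 mm across the rim, 72 mm the foot, 90 mm tall, 80 g, loose. Origin: centre of its underside. It stands 160 mm (within 15) from the column's axis, in one of three places about 48 deg apart on the robot's side and to the right of the column; bucket and saucer stand in the other two
- bucket: small steel bucket with a folded-down wire handle, 104 mm across at the rim, 90 mm tall, loose; origin: centre of its underside. Leave alone
- saucer: low grey stone saucer, 104 mm across, 22 mm tall, loose; origin: centre of its underside. Leave alone
- fork: hand fork with bamboo handle and three steel tines, lying flat, 270 mm long, 26 mm tall, tines to its +x; origin under the front end of the handle, between handle and tines. Leave alone
- scoop: green plastic scoop lying flat, 200 mm long, 40 mm tall; origin on its underside where handle and blade meet. Leave alone
- brush: wooden scrubbing brush lying bristles down, 150 x 50 mm, 42 mm tall; origin: centre of its underside. Leave alone
- jar: closed glass jar with a paper label, 68 mm wide, 90 mm tall, at the back; origin: centre of its underside. Leave alone
- cup: handleless white ceramic cup, 72 mm wide, 70 mm tall, at the back; origin: centre of its underside. Leave alone

How it is judged:
By the outcome, as a careful person would: the job done as asked, in the order asked, and still so for the second after the job is handed in, with the robot touching nothing.
It also fails if it takes over 56 s, if anything falls off the work surface, if the arm or the gripper's body presses on something with over 40 N, if the wrist force passes 120 N, or if a joint passes its speed limit or range.

## Working session

There is one attempt and no reset: what is moved stays moved. The work goes in short steps, Python scripts to look and compute and a shell command to move; the robot and the scene stay as the last step left them, time stands still between calls to the robot, and variables do not carry over. Pictures are saved under pics/ and viewed, at most 10 in all, crops included, and the job is handed in when it is done.

```bash
mkdir -p pics
cat > h.py <<'E'
import numpy as np,cv2
from plant import r,capture,close_job,search_frame,outline_of
def ray(c,u,v,z):
    d=c["rotation"]@np.linalg.inv(c["K"])@np.array([u,v,1.]); o=np.array(c["origin"])
    return o+d*(z-o[2])/d[2]
def proj(c,p):
    q=np.array(c["K"])@(np.array(c["rotation"]).T@(np.array(p)-c["origin"])); return q[:2]/q[2]
E
python3 - <<'E'
from h import *
for n in("scene","top"):
    c=capture(n); cv2.imwrite(f"pics/{n}0.png",c["frame"][:,:,::-1]); print(n,np.round(c["origin"],3),np.round(c["rotation"],2).tolist())
    for t in("stand","spout_mouth","lever","pot","bucket","saucer"):
        for d in search_frame(c,t)[:2]: print(t,round(d["conf"],2),np.round(d["bbox"],0))
s=r.get_state();print(s["time_s"],s["tcp_pos"],s["eef_rot"],s["contact_force"])
E
```

```text
scene [ 1.329 -0.217  0.923] [-136.71, -1.03, 74.39]
stand 0.92 [265. 182. 432. 286.]
spout_mouth 0.78 [265. 190. 332. 241.]
lever 0.73 [367. 186. 386. 219.]
pot 0.97 [230. 213. 276. 264.]
bucket 0.68 [276. 184. 321. 235.]
bucket 0.18 [263. 182. 435. 284.]
saucer 0.68 [241. 279. 291. 319.]
top [0.387 0.017 1.103] [-168.67, 0.6, -88.55]
stand 0.94 [206. 225. 384. 309.]
spout_mouth 0.64 [324. 226. 383. 308.]
spout_mouth 0.24 [162. 280. 216. 375.]
lever 0.68 [260. 244. 272. 302.]
lever 0.49 [336. 142. 367. 175.]
pot 0.75 [375. 261. 426. 305.]
bucket 0.58 [317. 292. 368. 345.]
saucer 0.89 [378. 206. 422. 247.]
saucer 0.7 [327. 226. 388. 308.]
0.7 [0.27632774 0.61580863 0.22658669] [-1.79998466e+02  1.47091991e-03 -2.41647189e+01] [ 0.07413833 -0.04311864  0.12012637]
```

View pics/scene0.png

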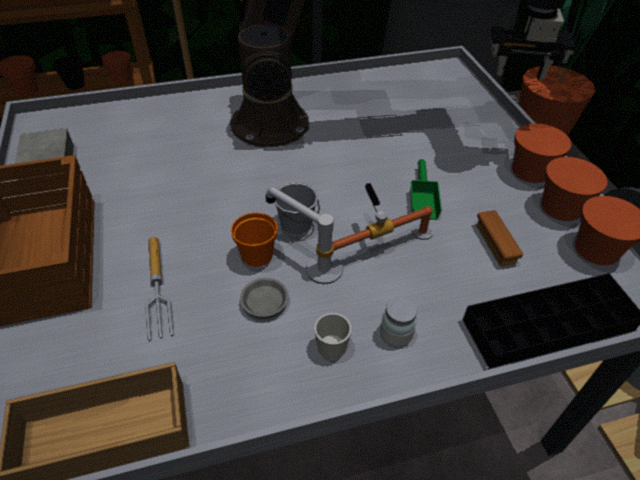

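View pics/top0.png

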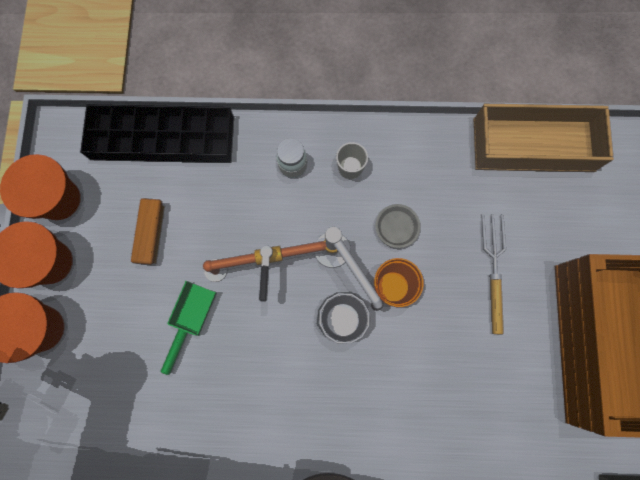

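The scene and top views agree. In the top view the spout runs from collar (334,236) to mouth (378,304), with the pot at (399,282), the bucket at (344,318) and the saucer at (398,227). The lever runs from hinge (266,253) to tip (263,300), and the pipe ends at (210,267).

```bash
cat >> h.py <<'E'
from scipy.spatial.transform import Rotation as Ro
import plant
_cap=plant.capture
def capture(n):
    c=_cap(n); c["R0"]=c["rotation"]; return c
def RR(c):
    a=np.array(c["rotation"],float); return a if a.shape==(3,3) else Ro.from_euler("xyz",a,degrees=True).as_matrix()
def ray(c,u,v,z):
    d=RR(c)@np.linalg.inv(c["K"])@np.array([u,v,1.]); o=np.array(c["origin"])
    return o+d*(z-o[2])/d[2]
def proj(c,p):
    q=np.array(c["K"])@(RR(c).T@(np.array(p)-c["origin"])); return q[:2]/q[2]
E
python3 - <<'E'
from h import *
c=capture("top"); s=capture("scene")
for n,u,v,z in(("collar",334,236,.163),("mouth",378,304,.150),("rim",399,282,.09),("bucket",344,318,.09),("saucer",398,227,.022),("hinge",266,253,.125),("tip",263,300,.123),("pipeend",210,267,.08)):
    p=ray(c,u,v,z); print(n,np.round(p,3),"in scene",np.round(proj(s,p)))
f=c["frame"]; cv2.imwrite("pics/t1.png",cv2.resize(f[200:360,190:440],None,fx=3.2,fy=3.2,interpolation=cv2.INTER_CUBIC)[:,:,::-1])
for t in("pot","bucket","saucer"):
    for cc in(c,s):
        o=outline_of(cc,t)
        if o: print(t,round(o[0]["conf"],2),o[0]["bbox"],o[0]["region"].sum())
E
```

```text
collar [0.591 0.001 0.163] in scene [324. 217.]
mouth [ 0.461 -0.088  0.15 ] in scene [269. 188.]
rim [ 0.512 -0.138  0.09 ] in scene [253. 228.]
bucket [ 0.435 -0.024  0.09 ] in scene [295. 196.]
saucer [ 0.646 -0.147  0.022] in scene [263. 294.]
hinge [0.56  0.138 0.125] in scene [380. 209.]
tip [0.465 0.14  0.123] in scene [367. 182.]
pipeend [0.535 0.261 0.08 ] in scene [424. 207.]
pot 0.87 [375.9, 259.6, 424.9, 305.0] 1877
pot 0.84 [228.2, 213.0, 277.1, 265.9] 1914
bucket 0.86 [318.0, 289.3, 369.8, 346.3] 2178
bucket 0.74 [273.6, 180.5, 320.0, 236.0] 1386
saucer 0.96 [376.4, 206.2, 423.9, 245.1] 1522
saucer 0.75 [239.4, 279.3, 290.0, 322.5] 1544
```

View pics/t1.png

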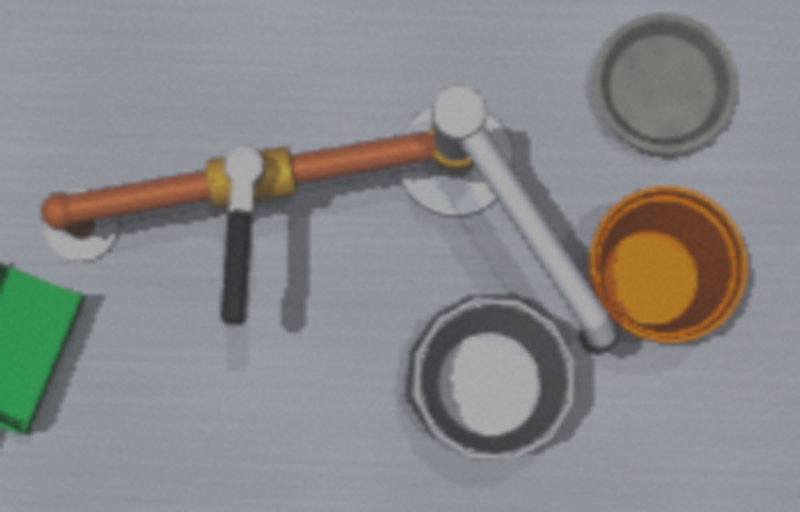

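```bash
python3 -m creep '[[0,0.28,-1,0,0,0,-2.6],[0,0.28,-1,0,0,0,-2.6],[0,0.28,-1,0,0,0,-2.6],[0,0.28,-1,0,0,0,-2.6],[0,0.28,-1,0,0,0,-2.6],[0,0.28,-1,0,0,0,-2.6],[0,0.28,-1,0,0,0,-2.6],[0,0.28,-1,0,0,0,-2.6]]'
python3 -m creep '[[0,0.28,-1,0,0,0,0],[0,0.28,-1,0,0,0,0],[0,0.28,-1,0,0,0,0],[0,0.28,-1,0,0,0,0],[0,0.28,-1,0,0,0,0],[0,0.28,-1,0,0,0,0],[0,0.28,-1,0,0,0,0],[0,0.28,-1,0,0,0,0]]'
python3 -m creep '[[0,0.28,-1,0,0,0,0],[0,0.28,-1,0,0,0,0],[0,0.28,-1,0,0,0,0],[0,0.28,-1,0,0,0,0],[0,0.28,-1,0,0,0,0],[0,0.28,-1,0,0,0,0],[0,0.28,-1,0,0,0,0],[0,0.28,-1,0,0,0,0]]'
python3 -m creep '[[0,0.3,-1,0,0,0,0],[0,0.3,-1,0,0,0,0],[0,0,0,0,0,0,0],[0,0,0,0,0,0,0]]'
```

```text
time_s: 1.77
tcp_pos: [0.3326, 0.4146, 0.2267]
eef_rot: [-180.0, 0.0, -45.1]
contact_force: [-0.1, -1.0, 0.4]
gripper_width: 0.0396
gripper_force: 0.0
time_s: 2.43
tcp_pos: [0.3885, 0.2146, 0.2269]
eef_rot: [-180.0, 0.0, -44.9]
contact_force: [0.3, -0.1, 0.4]
gripper_width: 0.0002
gripper_force: 0.0
time_s: 3.1
tcp_pos: [0.4445, 0.0146, 0.2269]
eef_rot: [-179.9, -0.0, -45.0]
contact_force: [1.0, 0.0, 1.3]
gripper_width: 0.0003
gripper_force: 0.0
time_s: 3.43
tcp_pos: [0.4594, -0.0353, 0.2265]
eef_rot: [180.0, 0.0, -45.1]
contact_force: [-0.4, 0.2, -0.1]
gripper_width: 0.0005
gripper_force: 0.0
```

```bash
python3 -m creep '[[0,0,0,-0.7,0,0,0],[0,0,0,-0.7,0,0,0],[0,0,0,-0.7,0,0,0],[0,0,0,-0.7,0,0,0],[0,0,0,-0.6,0,0,0],[0,0,0,-0.5,0,0,0],[0,0,0,0,0,0,0]]'
python3 - <<'E'
from h import *
c=capture("scene"); cv2.imwrite("pics/s2.png",cv2.resize(c["frame"][120:320,200:450],None,fx=3,fy=3,interpolation=cv2.INTER_CUBIC)[:,:,::-1])
P=np.array([.593,.001])
for a in(214,220,226,232,236,239.5):   # TCP for flush contact at yaw -45, corner included
    t=np.radians(a);u=np.array([np.cos(t),np.sin(t)]);n=np.array([-u[1],u[0]])
    x=np.array([np.cos(np.radians(-45)),np.sin(np.radians(-45))]);y=np.array([-x[1],x[0]])
    h=9.5e-3*abs(n@x)+21e-3*abs(n@y)+9e-3
    print(a,np.round(P+.128*u-h*n,4))
E
```

```text
time_s: 4.02
tcp_pos: [0.4577, -0.0337, 0.127]
eef_rot: [179.8, 0.1, -44.9]
contact_force: [-1.0, 0.1, -0.2]
gripper_width: 0.0003
gripper_force: 0.0
214 [ 0.4744 -0.0521]
220 [ 0.4819 -0.0657]
226 [ 0.4905 -0.078 ]
232 [ 0.4977 -0.0869]
236 [ 0.5029 -0.0926]
239.5 [ 0.5078 -0.0974]
```

View pics/s2.png

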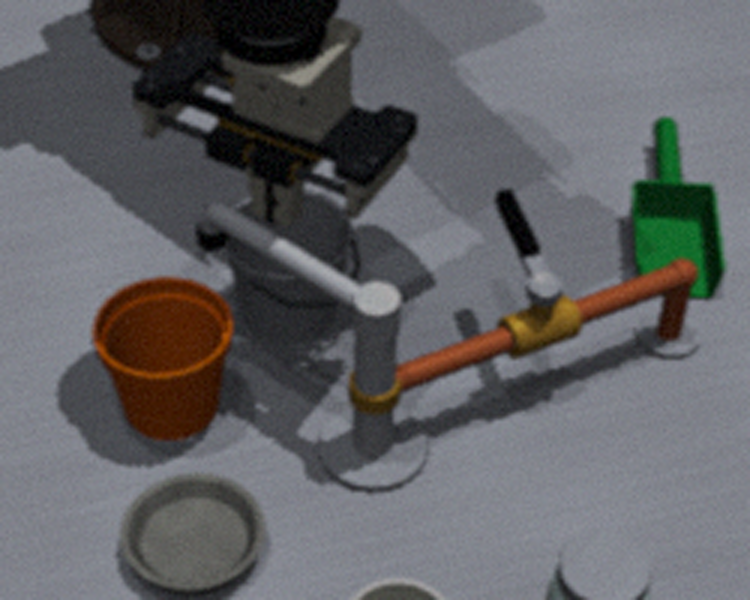

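The fingertips, around (270,210), are behind the spout tube and above the bucket rim. I'll push gently and stop short of the target first.

```bash
python3 -m creep '[[0,0.15,-0.18,0,0,0,0],[0,0.15,-0.18,0,0,0,0],[0,0.15,-0.18,0,0,0,0],[0,0.15,-0.18,0,0,0,0],[0,0.1,-0.18,0,0,0,0],[0,0.1,-0.18,0,0,0,0],[0,0.1,-0.18,0,0,0,0],[0,0.11,-0.17,0,0,0,0]]'
python3 -m creep '[[0,0.11,-0.17,0,0,0,0],[0,0.12,-0.16,0,0,0,0],[0,0.1,-0.12,0,0,0,0],[0,0.1,-0.12,0,0,0,0],[0,0.1,-0.1,0,0,0,0],[0,0.05,-0.05,0,0,0,0],[0,0,0,0,0,0,0],[0,0,0,0,0,0,0]]'
python3 - <<'E'
from h import *
c=capture("top"); f=c["frame"]; cv2.imwrite("pics/t3.png",cv2.resize(f[200:360,290:440],None,fx=3.7,fy=3.7,interpolation=cv2.INTER_CUBIC)[:,:,::-1])
c=capture("scene"); cv2.imwrite("pics/s3.png",cv2.resize(c["frame"][150:320,210:360],None,fx=3.5,fy=3.5,interpolation=cv2.INTER_CUBIC)[:,:,::-1])
E
```

```text
time_s: 4.73
tcp_pos: [0.4849, -0.0704, 0.1291]
eef_rot: [-180.0, 0.0, -45.0]
contact_force: [-0.3, 1.4, 0.6]
gripper_width: 0.0004
gripper_force: 0.9
time_s: 5.4
tcp_pos: [0.499, -0.0882, 0.129]
eef_rot: [180.0, -0.0, -45.0]
contact_force: [0.2, 0.0, -0.3]
gripper_width: 0.0007
gripper_force: 0.0
```

View pics/s3.png

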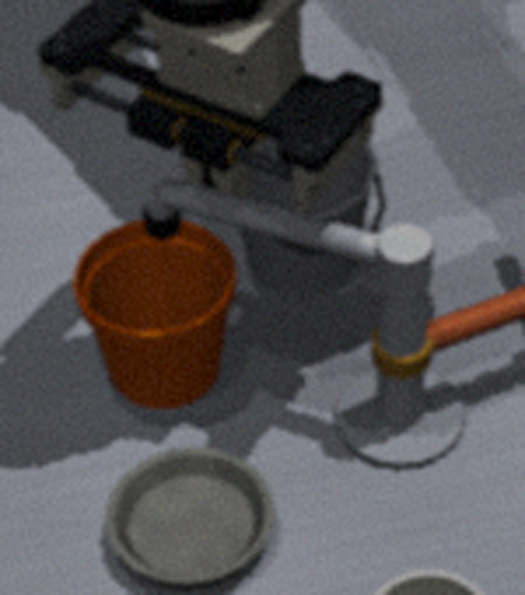

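The spout moved and the mouth's lower end is near crop (160,236), full-frame about (256,217). It is not over the pot's middle yet, and the pot has not moved. I'll compute the angle that is left.

Run:
```python
from h import *
c=capture("scene"); P=np.array([.593,.001])
p=ray(c,255.7,217.4,.117);d=p[:2]-P;print(p,np.hypot(*d),np.degrees(np.arctan2(d[1],d[0]))%360)
for a in(228,232,236,239.5):
    t=np.radians(a); print(a,np.round(proj(c,[*(P+.16*np.array([np.cos(t),np.sin(t)])),.117])-[210,150],1)*3.5)
o=search_frame(c,"pot")[0];print(o); b=o["bbox"]
print("rim centre proj for .511,-.138:",(proj(c,[.511,-.138,.09])-[210,150])*3.5)
```

```text
[ 0.50941979 -0.12888945  0.117     ] 0.1544568588049437 237.2398585001484
228 [170.45 207.55]
232 [161.7  218.75]
236 [154.  230.3]
239.5 [148.05 240.8 ]
{'bbox': [229.5, 211.5, 277.8, 263.9], 'conf': 0.92}
rim centre proj for .511,-.138: [149.4158356  270.72944684]
```

```bash
python3 -m creep '[[0,0.06,-0.05,0,0,0,0],[0,0.06,-0.05,0,0,0,0],[0,0.06,-0.06,0,0,0,0],[0,0.05,-0.05,0,0,0,0],[0,0,0,0,0,0,0],[0,-0.3,0.3,0,0,0,0],[0,-0.6,0.6,0,0,0,0],[0,-0.6,0.6,0,0,0,0]]'
python3 -m creep '[[0,-0.6,1,0.5,0,0,0],[0,-0.6,1,0.5,0,0,0],[0,0,1,0.5,0,0,0],[0,0,1,0.5,0,0,0],[0,0,0.8,0.5,0,0,0],[0,0,0,0,0,0,0],[0,0,0,0,0,0,0]]'
python3 - <<'E'
from h import *
c=capture("top"); f=c["frame"]; a=cv2.resize(f[215:335,280:430],None,fx=5,fy=5,interpolation=cv2.INTER_CUBIC); cv2.imwrite("pics/t4.png",a[:,:,::-1])
P=np.array([.593,.001])
for a in(232,236,239.5,243):
    t=np.radians(a); print(a,np.round(proj(c,[*(P+.16*np.array([np.cos(t),np.sin(t)])),.15])-[280,215],2)*5)
print((proj(c,[.511,-.138,.09])-[280,215])*5,(proj(c,[*P,.163])-[280,215])*5)
for t in("pot","bucket"): print(search_frame(c,t)[0])
E
```

```text
time_s: 6.27
tcp_pos: [0.4666, -0.0555, 0.1287]
eef_rot: [180.0, 0.0, -45.1]
contact_force: [-0.1, 0.5, 0.7]
gripper_width: 0.0003
gripper_force: 0.0
time_s: 6.85
tcp_pos: [0.4372, 0.0654, 0.1922]
eef_rot: [-179.9, -0.0, -44.8]
contact_force: [-0.5, -0.2, -0.4]
gripper_width: 0.0004
gripper_force: 0.0
232 [586.2  360.05]
236 [602.85 337.45]
239.5 [616.   316.75]
243 [627.8  295.35]
[595.6535776  336.99401192] [269.04713792  99.47988204]
{'bbox': [374.6, 258.4, 426.5, 306.4], 'conf': 0.89}
{'bbox': [320.8, 290.1, 366.4, 345.1], 'conf': 0.7}
```

View pics/t4.png

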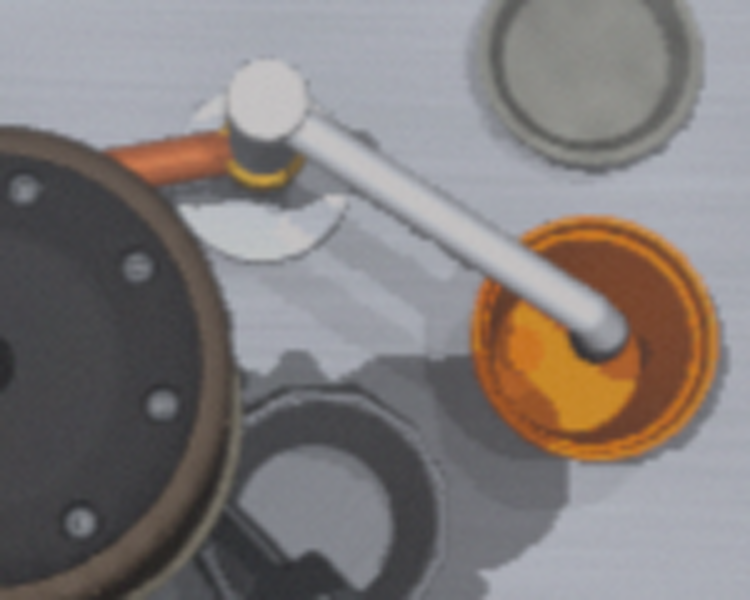

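Full-frame, the pot rim's centre is still at crop (595,338), so the pot hasn't moved. The spout end is near (600,325), almost centred. I'll measure its angle with a line fit.

```bash
cat > fit.py <<'E'
from h import *
c=capture("top"); P=np.array([.593,.001])
g=cv2.GaussianBlur(cv2.cvtColor(c["frame"],cv2.COLOR_RGB2GRAY),(0,0),1).astype(np.float32)
def prof(a,rr,z=.15,w=.02):
    t=np.radians(a);u=np.array([np.cos(t),np.sin(t)]);n=np.array([-u[1],u[0]])
    s=np.linspace(-w,w,41); pts=[proj(c,[*(P+rr*u+k*n),z]) for k in s]
    m=np.array(pts,np.float32); return s,cv2.remap(g,m[None,:,0],m[None,:,1],cv2.INTER_LINEAR)[0]
if __name__=="__main__":
    for rr in(.06,.07,.08,.09,.1,.11,.12,.13):
        s,v=prof(238.5,rr); dv=np.gradient(v); l=s[:20][np.abs(dv[:20]).argmax()]; h=s[21:][np.abs(dv[21:]).argmax()]
        print(rr,round(l*1e3,1),round(h*1e3,1),"ang",round(238.5+np.degrees((l+h)/2/rr),2))
    o=outline_of(c,"pot")[0]; m=(o["region"]).astype(np.uint8)
    k=max(cv2.findContours(m,0,2)[0],key=cv2.contourArea); e=cv2.fitEllipse(cv2.convexHull(k)); q=ray(c,*e[0],.088); d=q[:2]-P
    print(e,q,np.hypot(*d),np.degrees(np.arctan2(d[1],d[0]))%360)
E
python3 fit.py
```

```text
0.06 -6.0 5.0 ang 238.02
0.07 -6.0 5.0 ang 238.09
0.08 -7.0 5.0 ang 237.78
0.09 -7.0 5.0 ang 237.86
0.1 -8.0 4.0 ang 237.35
0.11 -8.0 5.0 ang 237.72
0.12 -9.0 6.0 ang 237.78
0.13 -7.0 7.0 ang 238.5Traceback (most recent call last):
  File "fit.py", line 12, in <module>
    o=outline_of(c,"pot")[0]; m=(o["region"]).astype(np.uint8)
      ~~~~~~~~~~~~~~~~~~~^^^
IndexError: list index out of range
```

About 1.5° short (5 mm). One small nudge will fix it.

```bash
python3 -m creep '[[0,0,-0.8,-0.5,0,0,0],[0,0,-1,-0.5,0,0,0],[0,0,-1,-0.5,0,0,0],[0,0.6,-1,-0.5,0,0,0],[0,0.6,-1,-0.5,0,0,0],[0,0.4,-0.4,0,0,0,0],[0,0.4,-0.4,0,0,0,0],[0,0.4,-0.4,0,0,0,0]]'
python3 -m creep '[[0,0.1,-0.1,0,0,0,0],[0,0.1,-0.1,0,0,0,0],[0,0.1,-0.1,0,0,0,0],[0,0.06,-0.07,0,0,0,0],[0,0.02,-0.04,0,0,0,0],[0,0,0,0,0,0,0],[0,0,0,0,0,0,0]]'
python3 -m creep '[[0,-0.3,0.3,0,0,0,0],[0,-0.6,0.6,0,0,0,0],[0,-0.6,0.6,0,0,0,0],[0,-0.6,1,0.5,0,0,0],[0,-0.6,1,0.5,0,0,0],[0,0,1,0.5,0,0,0],[0,0,1,0.5,0,0,0],[0,0,0.8,0.5,0,0,0]]'
sed -i 's/o=outline_of(c,"pot")\[0\]/o=(outline_of(c,"pot")or outline_of(c,"pot"))[0]/' fit.py; python3 fit.py
python3 - <<'E'
from h import *
c=capture("scene"); cv2.imwrite("pics/s5.png",cv2.resize(c["frame"][170:300,210:360],None,fx=4,fy=4,interpolation=cv2.INTER_CUBIC)[:,:,::-1])
P=np.array([.593,.001])
for a in(236,239.5,243):
    t=np.radians(a); print(a,np.round(proj(c,[*(P+.16*np.array([np.cos(t),np.sin(t)])),.117])-[210,170],2)*4)
print((proj(c,[.511,-.138,.09])-[210,170])*4,(proj(c,[*P,.163])-[210,170])*4)
E
```

```text
time_s: 7.77
tcp_pos: [0.4971, -0.0875, 0.1281]
eef_rot: [179.9, 0.1, -45.1]
contact_force: [-0.1, 0.5, -0.2]
gripper_width: 0.0004
gripper_force: 0.0
time_s: 8.35
tcp_pos: [0.5065, -0.0957, 0.1291]
eef_rot: [180.0, 0.0, -44.9]
contact_force: [-1.3, 0.4, -1.1]
gripper_width: 0.0004
gripper_force: 0.5
time_s: 9.02
tcp_pos: [0.4387, 0.0633, 0.1928]
eef_rot: [-179.9, -0.0, -44.9]
contact_force: [0.5, 0.3, -0.1]
gripper_width: 0.0004
gripper_force: 0.0
0.06 -5.0 6.0 ang 238.98
0.07 -5.0 6.0 ang 238.91
0.08 -5.0 6.0 ang 238.86
0.09 -5.0 7.0 ang 239.14
0.1 -5.0 6.0 ang 238.79
0.11 -6.0 6.0 ang 238.5
0.12 -7.0 8.0 ang 238.74
0.13 -5.0 9.0 ang 239.38
((398.5757141113281, 282.1327209472656), (48.55897521972656, 49.58738327026367), 131.48919677734375) [ 0.51177484 -0.13715428  0.088     ] 0.16026270117927174 239.54741727613452
236 [175.8  183.12]
239.5 [169.04 195.2 ]
243 [163.2 207.6]
[170.76095497 229.4050821 ] [456.22667033 191.87714181]
```

View pics/s5.png

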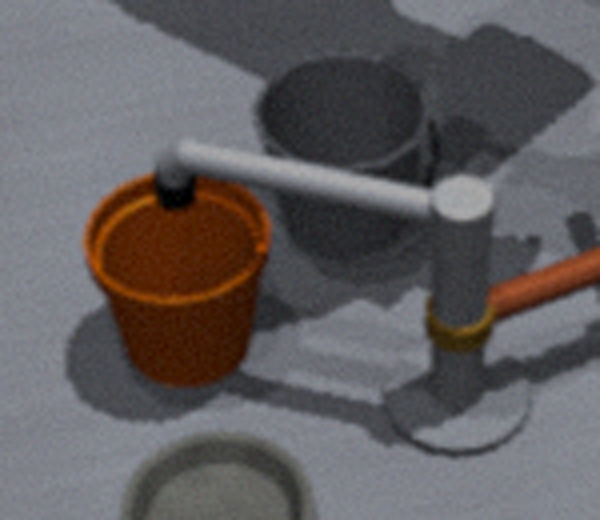

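Corrected for the camera's bias, taken from the collar, the mouth is at (176,202) against an expected (176,201). So the spout is centred over the pot. Next is the lever.

```bash
python3 -m creep '[[0,0.25,0.15,0,0,0,6.3],[0,0.25,0.15,0,0,0,6.3],[0,0.25,0.15,0,0,0,6.3],[0,0.25,0.15,0,0,0,6.3],[0,0.25,0.15,0,0,0,6.3],[0,0.25,0.1,0,0,0,6.3],[0,0.1,0,-0.4,0,0,6.2],[0,0,0,-0.6,0,0,0]]'
python3 -m creep '[[0,0,0,-0.7,0,0,0],[0,0,0,-0.7,0,0,0],[0,0,0,-0.6,0,0,0],[0,0,0,-0.4,0,0,0],[0,0,0,-0.2,0,0,0],[0,0,0,0,0,0,0]]'
python3 - <<'E'
from h import *
H=np.array([.560,.138]);prev=None
for a in list(np.arange(179,99,-4)):
    t=np.radians(a);u=np.array([np.cos(t),np.sin(t)]);m=np.array([u[1],-u[0]]);p=H+.08*u-.0285*m
    print(a,np.round(p,4),None if prev is None else np.round((p-prev)/.025,2)); prev=p
E
```

```text
time_s: 9.83
tcp_pos: [0.4802, 0.0826, 0.1668]
eef_rot: [-180.0, -0.1, -0.6]
contact_force: [-0.4, 0.5, -0.0]
gripper_width: 0.001
gripper_force: 0.0
time_s: 10.33
tcp_pos: [0.4782, 0.0818, 0.1002]
eef_rot: [179.9, 0.1, -1.0]
contact_force: [-0.4, -0.8, -0.6]
gripper_width: 0.001
gripper_force: 0.0
179 [0.4795 0.1109] None
175 [0.4778 0.1166] [-0.07  0.23]
171 [0.4765 0.1224] [-0.05  0.23]
167 [0.4756 0.1282] [-0.04  0.23]
163 [0.4752 0.1341] [-0.02  0.24]
159 [0.4751 0.1401] [-0.    0.24]
155 [0.4755 0.146 ] [0.01 0.24]
151 [0.4762 0.1519] [0.03 0.24]
147 [0.4774 0.1577] [0.05 0.23]
143 [0.479  0.1634] [0.06 0.23]
139 [0.4809 0.169 ] [0.08 0.22]
135 [0.4833 0.1744] [0.09 0.22]
131 [0.486  0.1797] [0.11 0.21]
127 [0.4891 0.1847] [0.12 0.2 ]
123 [0.4925 0.1896] [0.14 0.19]
119 [0.4963 0.1942] [0.15 0.18]
115 [0.5004 0.1985] [0.16 0.17]
111 [0.5047 0.2025] [0.17 0.16]
107 [0.5094 0.2062] [0.19 0.15]
103 [0.5142 0.2095] [0.2  0.13]
```

```bash
python3 -m creep '[[0,0,0.3,0.1,0,0,0],[0,0,0.3,0.05,0,0,0],[0,0,0.3,0,0,0,0],[0,0,0.26,0,0,0,0],[0,-0.07,0.23,0,0,0,-4],[0,-0.05,0.23,0,0,0,-4],[0,-0.04,0.23,0,0,0,-4],[0,-0.02,0.24,0,0,0,-4]]'
python3 -m creep '[[0,0,0.24,0,0,0,-4],[0,0.01,0.24,0,0,0,-4],[0,0.03,0.24,0,0,0,-4],[0,0.05,0.23,0,0,0,-4],[0,0.06,0.23,0,0,0,-4],[0,0.08,0.22,0,0,0,-4],[0,0.09,0.22,0,0,0,-4],[0,0.11,0.21,0,0,0,-4]]'
python3 -m creep '[[0,0.12,0.2,0,0,0,-4],[0,0.14,0.19,0,0,0,-4],[0,0.15,0.18,0,0,0,-4],[0,0.16,0.17,0,0,0,-4],[0,0.17,0.16,0,0,0,-4],[0,0.19,0.15,0,0,0,-4],[0,0,0,0,0,0,0]]'
```

```text
time_s: 11.0
tcp_pos: [0.4747, 0.1355, 0.1058]
eef_rot: [180.0, -0.0, -17.1]
contact_force: [0.3, -4.2, 2.4]
gripper_width: 0.0005
gripper_force: 1.6
time_s: 11.67
tcp_pos: [0.4841, 0.181, 0.1051]
eef_rot: [179.8, 0.0, -49.1]
contact_force: [-5.1, -0.6, 0.9]
gripper_width: 0.0007
gripper_force: 1.8
time_s: 12.25
tcp_pos: [0.5085, 0.2082, 0.1051]
eef_rot: [179.9, 0.0, -73.1]
contact_force: [-0.9, 0.2, -0.4]
gripper_width: 0.0007
gripper_force: 0.3
```

```bash
python3 -m creep '[[0,0.1,0.06,0,0,0,-2],[0,0.1,0.06,0,0,0,-2],[0,0,0,0,0,0,0]]'
python3 -m creep '[[0,0.08,0.03,0,0,0,0],[0,0,0,0,0,0,0]]'
python3 -m creep '[[0,0.08,0.03,0,0,0,0],[0,0,0,0,0,0,0]]'
```

```text
time_s: 12.5
tcp_pos: [0.5133, 0.2106, 0.1052]
eef_rot: [180.0, 0.0, -76.9]
contact_force: [-2.2, 1.0, 0.1]
gripper_width: 0.0004
gripper_force: 0.9
time_s: 12.67
tcp_pos: [0.5155, 0.211, 0.1052]
eef_rot: [180.0, 0.0, -76.8]
contact_force: [-3.3, 0.8, -1.1]
gripper_width: 0.0003
gripper_force: 1.4
time_s: 12.83
tcp_pos: [0.5179, 0.2117, 0.1053]
eef_rot: [-180.0, 0.0, -76.9]
contact_force: [-3.4, 1.5, -0.0]
gripper_width: 0.0004
gripper_force: 1.4
```

```bash
for i in 1; do python3 -m creep '[[0,0.08,0.03,0,0,0,0],[0,0,0,0,0,0,0]]' | grep -E "tcp|contact"; python3 -m creep '[[0,0.08,0.02,0,0,0,0],[0,0,0,0,0,0,0]]'| grep -E "tcp|contact"; python3 -m creep '[[0,0.06,0.02,0,0,0,0],[0,0,0,0,0,0,0]]'| grep -E "tcp|contact"; done
```

```text
tcp_pos: [0.5202, 0.2124, 0.1053]
contact_force: [-2.7, 1.9, -0.2]
tcp_pos: [0.5223, 0.2129, 0.1054]
contact_force: [-2.5, 0.4, -0.5]
tcp_pos: [0.5237, 0.2134, 0.1054]
contact_force: [-1.7, 0.5, -0.6]
```

```bash
python3 -m creep '[[0,0.08,0.02,0,0,0,0],[0,0,0,0,0,0,0]]' | grep -E "tcp|contact"; python3 -m creep '[[0,0.08,0.02,0,0,0,0],[0,0,0,0,0,0,0]]'| grep -E "tcp|contact"
python3 - <<'E'
from h import *
c=capture("scene"); cv2.imwrite("pics/s6.png",cv2.resize(c["frame"][150:270,300:460],None,fx=5,fy=5,interpolation=cv2.INTER_CUBIC)[:,:,::-1])
H=np.array([.560,.138])
for a in(120,110,103): t=np.radians(a); print(a,(proj(c,[*(H+.102*np.array([np.cos(t),np.sin(t)])),.115])-[300,150])*5)
print((proj(c,[*H,.125])-[300,150])*5)
E
```

```text
tcp_pos: [0.5257, 0.214, 0.1053]
contact_force: [-2.6, 1.0, -1.1]
tcp_pos: [0.5275, 0.2144, 0.1053]
contact_force: [-3.4, 1.6, 0.3]
120 [540.34039041 203.23033171]
110 [568.76651753 223.27770009]
103 [585.96722674 239.08667433]
[399.22596026 294.9249584 ]
```

View pics/s6.png

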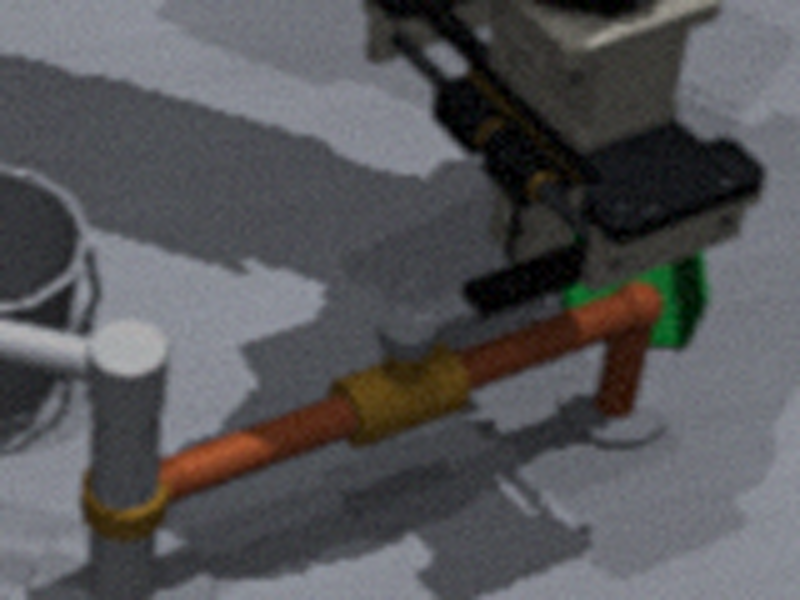

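The lever sleeve, from (470,298) to (580,258), is now nearly parallel to the pipe. I'll go on until the force shows the stop.

```bash
python3 -m creep '[[0,0.08,0.02,0,0,0,0],[0,0,0,0,0,0,0]]' | grep -E "tcp|contact"; python3 -m creep '[[0,0.08,0.02,0,0,0,0],[0,0,0,0,0,0,0]]'| grep -E "tcp|contact"; python3 -m creep '[[0,0.08,0.02,0,0,0,0],[0,0,0,0,0,0,0]]'| grep -E "tcp|contact"
```

```text
tcp_pos: [0.5277, 0.2144, 0.1052]
contact_force: [-12.8, 2.2, 5.0]
tcp_pos: [0.5279, 0.2144, 0.1052]
contact_force: [-20.1, 2.3, 12.6]
tcp_pos: [0.5281, 0.2143, 0.1051]
contact_force: [-28.8, 3.6, 17.6]
```

Firm stop reached. I'll back off along -x, rise, then check.

```bash
python3 -m creep '[[0,-0.3,-0.06,0,0,0,0],[0,-0.6,-0.1,0,0,0,0],[0,-1,-0.1,0,0,0,0],[0,-0.6,0,0.8,0,0,0],[0,0,0.8,1,0,0,0],[0,0,1,1,0,0,0],[0,0,1,1,0,0,0],[0,0,1,1,0,0,0]]'
python3 -m creep '[[0,-0.3,1,0,0,0,0],[0,-0.3,1,0,0,0,0],[0,-0.3,1,0,0,0,0],[0,-0.3,1,0,0,0,0],[0,0,0,0,0,0,0],[0,0,0,0,0,0,0]]'
python3 fit.py
python3 - <<'E'
from h import *
c=capture("top"); cv2.imwrite("pics/t7.png",cv2.resize(c["frame"][200:360,190:440],None,fx=3.2,fy=3.2,interpolation=cv2.INTER_CUBIC)[:,:,::-1])
E
```

```text
time_s: 14.88
tcp_pos: [0.4716, 0.3052, 0.2276]
eef_rot: [-179.9, 0.0, -77.0]
contact_force: [1.6, 0.9, -0.1]
gripper_width: 0.0
gripper_force: 0.0
time_s: 15.38
tcp_pos: [0.4411, 0.4055, 0.2253]
eef_rot: [-179.9, -0.0, -76.9]
contact_force: [0.2, -0.2, 0.8]
gripper_width: 0.0007
gripper_force: 0.0
0.06 -5.0 6.0 ang 238.98
0.07 -5.0 6.0 ang 238.91
0.08 -5.0 6.0 ang 238.86
0.09 -5.0 7.0 ang 239.14
0.1 -6.0 6.0 ang 238.5
0.11 -6.0 6.0 ang 238.5
0.12 -7.0 8.0 ang 238.74
0.13 -5.0 9.0 ang 239.38
((398.5150451660156, 282.1119384765625), (48.80860900878906, 49.68348693847656), 109.93083953857422) [ 0.51181532 -0.13702832  0.088     ] 0.160133600195163 239.53706207342313
```

View pics/t7.png

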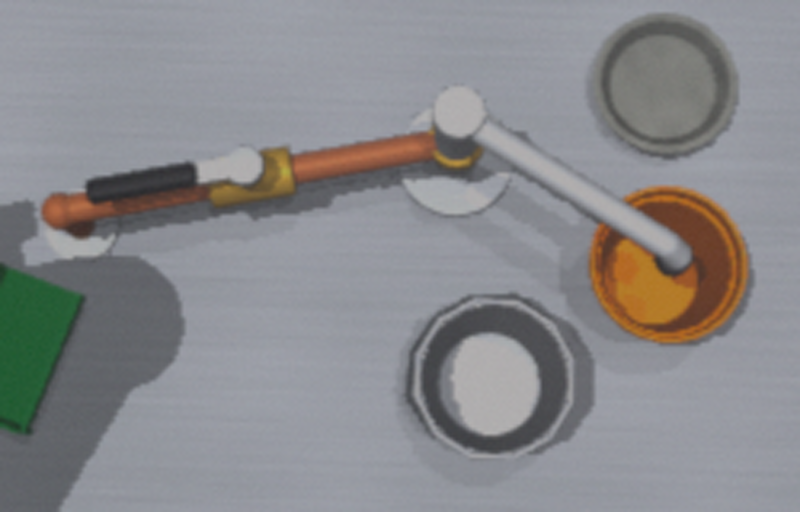

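The lever, from (243,165) to (90,188), is in line with the pipe. The spout mouth is over the pot's middle at (672,258), the vessels haven't moved, and the arm is clear.

```bash
python3 -c "from plant import close_job; print(close_job())"
```

```text
the job is handed in; nothing more can be done
None
```

The job is handed in: the spout mouth is over the middle of the pot (within about 2 mm by camera), the lever was then pushed to its open stop in line with the pipe, and the pot, bucket and saucer have not moved.

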